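# Reset the tripped breaker and lock the power box cover

## Task

One breaker in the stall's power box has tripped: push its lever back up into line with the others. Then swing the clear cover shut and lock it: press the slotted stud down and give it a quarter turn clockwise until it drops into its catch, and let go. Leave the other breakers on, and do not shove or knock over the things standing around the box.

Things in the scene. Friction and masses are not known exactly. Their poses are not given: they have to be found in the camera images.
- power_box: Fixed black weatherproof power box, 210 mm (x) by 270 mm (y), its flat top deck 125 mm above the counter. Origin: centre of its underside, on the counter. z up; x points from the operator's side (two round socket flaps) to the cover's hinge side.
- recess (a point): Centre of the mouth of the recess in the deck, 86 mm (x) by 156 mm (y), 34 mm deep; axes as the box. White breakers lie in it in a row along y, their flat faces 29 mm below the deck: four narrow ones (18 mm each) at y = 9, -9, -27, -45 mm and a double one at y = 45 mm whose 30 mm wide lever is fixed at on. All lever pivots lie at x = 3 mm, 31 mm below the deck. Levers that are on lean to +x.
- lever_tip_a (a point): Middle of the top end of the tripped breaker's lever, a black bar 10 mm wide (y), 7 mm thick, 18 mm from pivot to tip, standing 13 to 16 mm over the breakers' faces. Tripped, it leans 0.5 rad to the operator's side (-x of the box), alone among the levers. Which of the four narrow places it has varies.
- lever_a (a joint): Lever of the tripped breaker, rad: 0 = tripped, leaning to -x of the box; 1.0 = fully on, leaning to +x. It stays where it is left; about 1.5 N at its tip moves it.
- lever_b (a joint): Lever of another narrow breaker, same build, rad: 1.0 = on (as it starts), 0 = off.
- lever_c (a joint): Lever of another narrow breaker, same build, rad: 1.0 = on (as it starts), 0 = off.
- lever_d (a joint): Lever of another narrow breaker, same build, rad: 1.0 = on (as it starts), 0 = off.
- cover (a joint): Hinge of the cover, rad: 0 = shut flat on the deck, 1.57 = upright, up to 2.1 = leaning back (to +x of the box). It starts open. The hinge is stiff: the cover stays wherever it is left (about 1 to 2 N at its edge moves it).
- cover_hinge (a point): Middle of the cover's hinge line (along y of the box), at x = 72 mm of the box, 126 mm above the counter. The cover is a grey frame with a clear window, 128 mm from hinge to free edge, 180 mm along y, 6 mm thick; its outer face (up when shut) lies 6 mm outside this line.
- cover_edge (a point): Middle of the cover's free edge, mid-thickness.
- stud_head (a point): Centre of the stud's round knurled steel head, 24 mm across, 14 mm high (7 mm above this point), a 4 mm slot across its top; z along the stud, x along the slot. It sits on the cover's outer face, amid the free-edge strip, 112 mm from the hinge line; at rest its underside is 12.5 mm off the cover. Grip the head from above, from any side. Its cross pin enters a keyhole in the deck as the cover shuts.
- stud_press (a joint): How far the stud is pushed in, m, against a spring (3 N at 0, 9 N at 8.5 mm; hard stop at 12 mm). With the cover shut: 0 = unlocked, sprung up; it turns only while pushed in more than 8.5 mm; let go after the quarter turn it springs back about 2.5 mm into the catch and stays at 6 mm.
- stud (a joint): Turn of the stud, rad, clockwise seen from its head: 0 = unlocked (slot points to the hinge), 1.57 = locked (slot along the edge), stop at 1.6. It stays where it is left.
- spray_bottle: Bystander: green spray bottle with a blue trigger head, 72 mm across, about 208 mm tall; origin at the centre of its underside.
- sanitiser: Bystander: clear pump bottle, 60 mm across, 154 mm tall; origin at the centre of its underside.
- bag_roll: Bystander: white roll of bags standing on end, 64 mm across, 160 mm tall; origin at the centre of its underside.

How it is judged:
On the way, in this order (a step that is already met when the one before it is completed fails the run):
1. the tripped breaker's lever is pushed fully on (value of joint lever_a above 0.85 rad), for 0.1 s.
2. the cover is shut (value of joint cover below 0.04 rad), for 0.1 s.
3. the stud is pushed in and turned a quarter turn (value of joint cover below 0.05 rad and value of joint stud above 1.4 rad and value of joint stud_press above 0.0045 m), for 0.1 s.
At the end, for the whole second after the job is handed in: All four breaker levers are on (above 0.85 rad of 1.0), the cover is shut (within 0.04 rad), and the stud is turned at least 1.4 rad and has risen into its catch (pushed in 4.5 to 7 mm, by itself); the bystanders still stand where they were (value of joint each of lever_a, lever_b, lever_c, lever_d above 0.85 rad and value of joint cover below 0.04 rad and value of joint stud above 1.4 rad and value of joint stud_press between 0.0045 and 0.007 m); the robot touches nothing.
It fails at once if another breaker is switched off (value of joint any of lever_b, lever_c, lever_d below 0.6 rad).
It fails at once if a bystander is shoved more than 30 mm or knocked over (distance of any of spray_bottle, sanitiser, bag_roll from where it was at the start of the episode above 0.03 m or angle between any of spray_bottle, sanitiser, bag_roll's own z axis and vertical above 0.5 rad).
It also fails if it takes over 58 s, if anything falls off the work surface, if the arm or the gripper's body presses on something with over 40 N, if the wrist force passes 120 N, or if a joint passes its speed limit or range.

## Robot

A 6-joint arm with a two-finger parallel gripper is mounted at the origin on the work surface. World frame = base frame: x ahead of the robot, y to its left, z up, the work surface at z = 0. Lengths are in m, angles in rad, forces in N, time in s.
With the tool pointing down it reaches from about 0.35 to 0.85 m from the base axis. Payload 8.1 kg.
Tool frame: the origin (TCP) lies midway between the tips of the shut fingers; the grasp point (between the pads) lies 19 mm behind it; y points along the fingers, z is the direction in which the jaws open and shut, and the axes are right-handed (so a half turn about y gives the same grasp; the last joint's range is limited). The gripper opens to 93 mm and grips with 3 to 60 N. Pads are 15 mm wide; open, the fingers measure 128 mm over their backs; the gripper's body (75 mm by 188 mm) begins 65 mm behind the grasp point.
Start: joints at [1.264, 0.13, 1.488, -0, 1.523, -0.085], TCP at [0.132, 0.585, 0.219] pointing down, gripper open.
Joint ranges: [-2.96, 2.96], [-0.89, 2.26], [0.02, 2.5], [-1.34, 4.48], [0, 2.73], [-2.66, 2.66]. Speed limits (rad/s): [2.39, 2.39, 2.79, 3.14, 3.14, 3.14].

## Interface

Orientations are given as a 3x3 rotation matrix whose columns are the frame's x, y, z axes.
In Python, from cell import * gives the robot as it stands. The module is installed in compiled form; this text tells all that it offers.
- The arm moves only by the tool drive_tool, never from a script. Its argument "motion" is a list of rows, each a list of 5 numbers: the shift along the tool's x, y, z in cm, then the turn about the tool's y in rad, then the opening, from 0 (shut) to 1 (fully open). In form: [[tx, ty, tz, turn, grip], ...]. A call has exactly 8 rows; each row is the pose to reach, as a shift and turn from the pose commanded when the call began, along the tool's axes at that moment; what a row does not reach only later rows make up. A row lasts 1/12 s, in which the tool goes at most 41.7 mm and 7.16 degrees, less where a joint would pass 70% of its speed; a pose out of reach is approached as far as the arm can. A call with a gripper value outside its range is refused whole. The fingers move at their own pace and stop on an object; "force" is the grip in N (left out, the last holds). Time passes only in rows, so rows that repeat a pose let the fingers close, or fill a call up. It gives the time, the measured TCP pose, the force and the opening at its end, in the units of the state.
- get_obs(): the state, without advancing time (a new reading comes with each control period).
- capture(name): name is "scene" or "side" or "wrist"; returns the picture (480x640x3 uint8, red, green, blue); there is no depth.
- camera_info(name): a dict with "vertical_fov" (degrees; the focal length in pixels is half the picture's height over the tangent of half this angle, whatever the lens; pixels are square), "cx", "cy" (the principal point, pixels), "position" and "orientation" of the camera in the world. Camera axes: x right, y down, z forward; pixel columns grow to the right and rows downward; lengths in m; the calibration is good to about 2 mm. A picture is of the moment at which its call begins: read the wrist's pose just before it. camera_info takes no time and is no camera call; for the wrist camera it gives the pose at the moment of the call.
- finish_job(): hands the job in, once; it reports no verdict.
The state is a dict: "t": time; "joints": joint angles; "joint_vel": joint speeds; "effort": joint torques, N m; "tcp_pos": TCP position; "orientation": TCP orientation; "contact_force": force on the tool from outside, world axes, zero at the start; "ft_torque": the same for the moment, N m; "opening": finger opening in m.
Only numpy, scipy, OpenCV 4.12 (cv2) and the standard library are available. Lean on these libraries where they do the work, as an engineer would, in place of code of your own. Each camera call takes 0.05 s, during which the arm holds its last target.

## Working session

There is one attempt and no reset: what is moved stays moved. The work goes in short steps, Python scripts to look and compute and a tool call to move; the robot and the scene stay as the last step left them, time stands still between calls to the robot, and variables do not carry over. Pictures are saved under pics/ and viewed, and the job is handed in when it is done.

Besides the shell and the picture viewer there is one more tool, called after "Request:" as name(argument=value, ...) on one line, values as JSON. drive_tool: Moves the arm, as the interface text tells. Its arguments: {"type":"object","properties":{"motion":{"type":"array"},"force":{"type":"number"}},"required":["motion"]}

```bash
mkdir -p pics
python3 - <<'E'
from cell import *
import cv2
o=get_obs(); print(o)
for n in ["scene","side","wrist"]:
    print(n,camera_info(n))
    cv2.imwrite(f"pics/{n}0.png",capture(n)[:,:,::-1])
E
```

```text
{'t': 0.0, 'joints': array([ 1.26358732e+00,  1.31153391e-01,  1.48924610e+00,  1.73942550e-05,
        1.52296543e+00, -8.53756756e-02]), 'joint_vel': array([-0.00071803,  0.00088038, -0.00023919, -0.00247457, -0.00118092,
        0.00036546]), 'effort': array([ 6.35819961e-04, -5.59866643e+01, -4.91739178e+01,  7.68445828e-02,
        3.58843070e-02, -2.29586140e-04]), 'tcp_pos': array([0.13180384, 0.58478773, 0.21761029]), 'orientation': array([[ 9.75495490e-01, -5.52491846e-04,  2.20018737e-01],
       [-2.20019366e-01, -1.68403232e-03,  9.75494050e-01],
       [-1.68433846e-04, -9.99998429e-01, -1.76432484e-03]]), 'contact_force': array([-0.53528381, -0.97258861, -0.23131762]), 'ft_torque': array([0.00382042, 0.05265466, 0.04077633]), 'opening': 0.09307595023408315}
scene {'vertical_fov': 53.75337889123549, 'cx': 324.5900348203979, 'cy': 238.34206208502837, 'position': array([ 0.89958626, -0.40471171,  0.78696241]), 'orientation': array([[ 0.78780747,  0.4658479 , -0.40292074],
       [ 0.6156958 , -0.61334508,  0.49469838],
       [-0.01667526, -0.63780369, -0.77001843]])}
side {'vertical_fov': 56.543345512686344, 'cx': 318.4135953124665, 'cy': 239.55698552737866, 'position': array([0.24008757, 0.41395071, 0.68415324]), 'orientation': array([[-0.78632573, -0.469148  ,  0.40198509],
       [-0.61776674,  0.60495664, -0.50238602],
       [-0.00749016, -0.64337207, -0.765517  ]])}
wrist {'vertical_fov': 61.96927273064994, 'cx': 320.30169025661695, 'cy': 241.0605359209053, 'position': array([0.0605861 , 0.60159526, 0.38426115]), 'orientation': array([[ 2.20534866e-01,  9.41092462e-01,  2.56338351e-01],
       [ 9.75379091e-01, -2.12768757e-01, -5.80093596e-02],
       [-5.13788173e-05,  2.62820154e-01, -9.64844839e-01]])}
```

View pics/scene0.png

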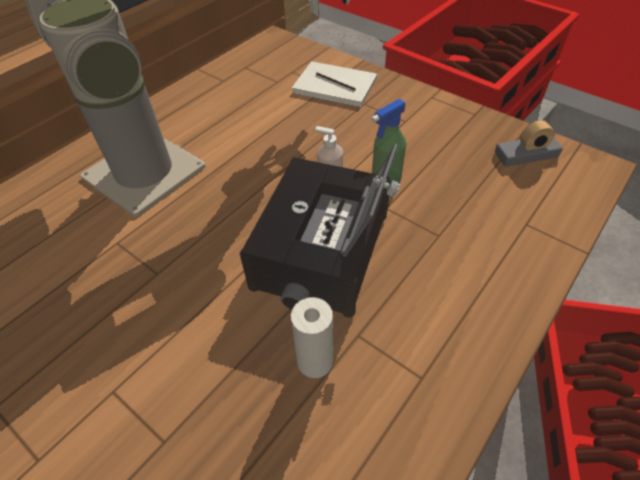

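View pics/side0.png

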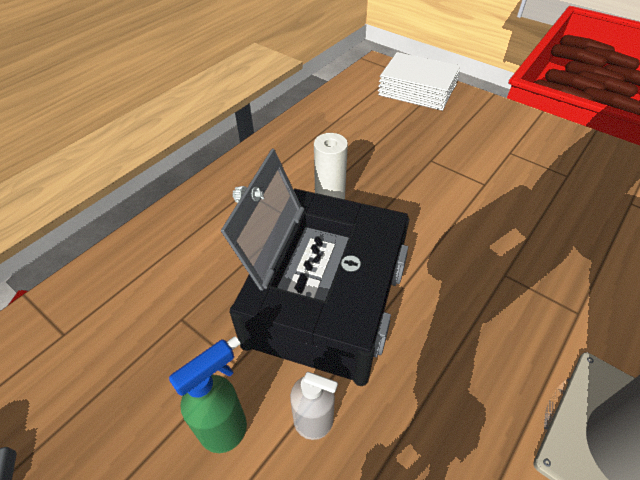

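View pics/wrist0.png

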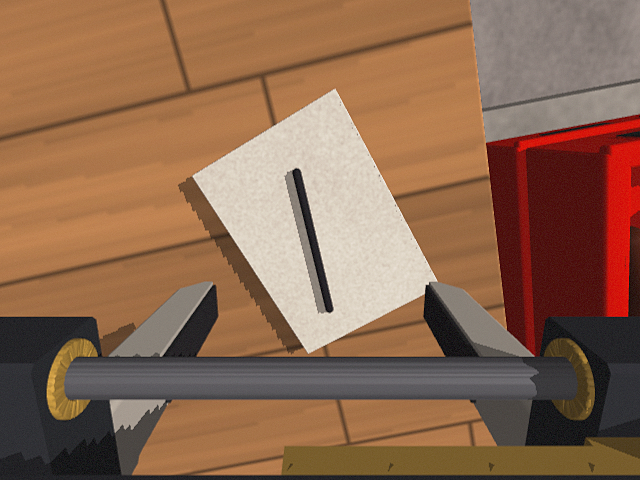

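The scene view shows the box at about (320,235), the tripped lever inside the recess, the cover leaning back, the spray bottle and sanitiser beyond it, and the bag roll nearer. I'll zoom in on both views.

Run:
```python
import cv2
a=cv2.imread("pics/scene0.png");b=cv2.imread("pics/side0.png")
cv2.imwrite("pics/z1.png",cv2.resize(a[145:325,230:410],(800,600) if 0 else (600,600),interpolation=cv2.INTER_CUBIC))
cv2.imwrite("pics/z2.png",cv2.resize(b[145:395,215:425],(504,600),interpolation=cv2.INTER_CUBIC))
cv2.imwrite("pics/z3.png",cv2.resize(b[220:310,270:380],(733,600),interpolation=cv2.INTER_CUBIC))
cv2.imwrite("pics/z4.png",cv2.resize(a[185:255,285:375],(771,600),interpolation=cv2.INTER_CUBIC))
```

```text
(no output)
```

View pics/z1.png

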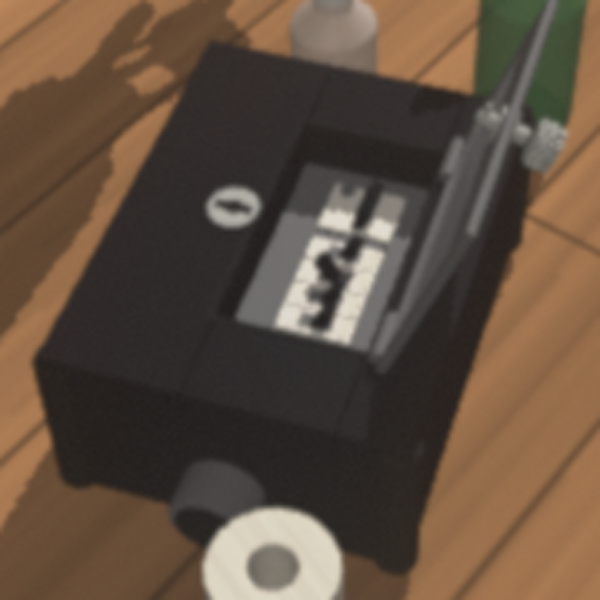

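View pics/z2.png

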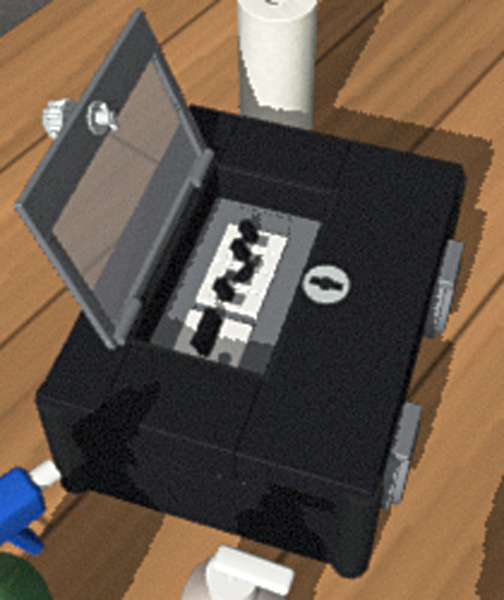

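View pics/z3.png

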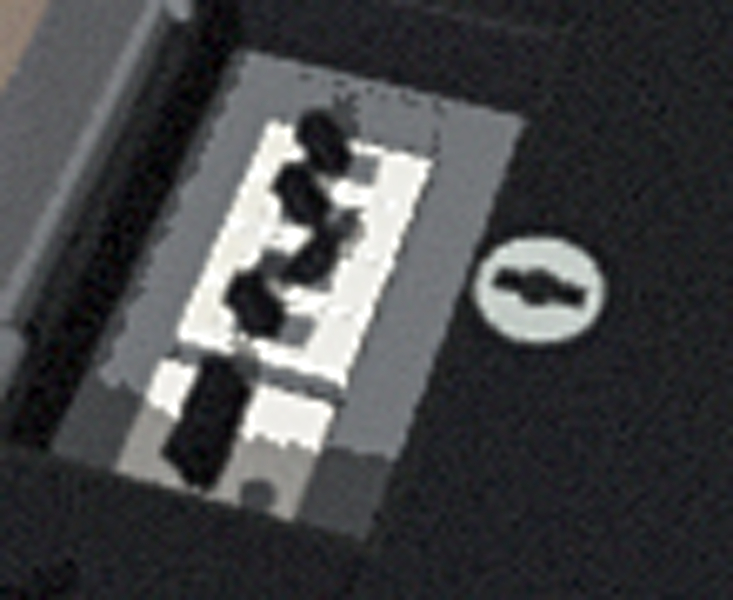

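View pics/z4.png

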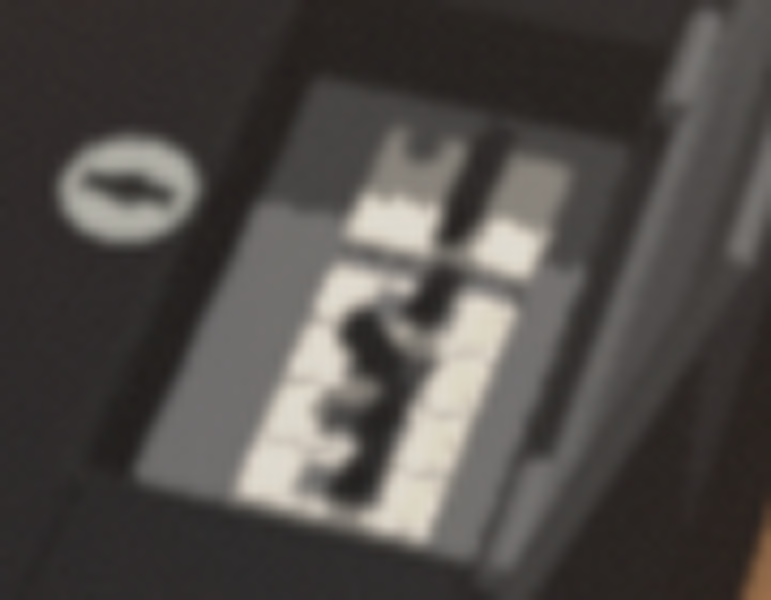

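The tripped lever is the second from the double breaker, so it sits at y = -9. It is at scene (328,226) and side (317,258), and it is the only one leaning toward the keyhole plate. Next I'll fit the box pose from deck corners, the keyhole plate and breaker features.

```bash
cat > h.py <<'E'
import numpy as np
from cell import *
def ray(n,u,v,ci=None):
    c=ci or camera_info(n); f=240/np.tan(np.radians(c['vertical_fov']/2))
    d=c['orientation']@np.array([(u-c['cx'])/f,(v-c['cy'])/f,1]); return c['position'],d/np.linalg.norm(d)
def plane(n,u,v,z,ci=None):
    p,d=ray(n,u,v,ci); return p+d*(z-p[2])/d[2]
def proj(n,P,ci=None):
    c=ci or camera_info(n); f=240/np.tan(np.radians(c['vertical_fov']/2))
    q=(np.atleast_2d(P)-c['position'])@c['orientation']; return np.c_[q[:,0]/q[:,2]*f+c['cx'],q[:,1]/q[:,2]*f+c['cy']]
def tri(a,b):
    p,d=ray(*a);q,e=ray(*b)
    s=np.linalg.lstsq(np.c_[d,-e],q-p,rcond=None)[0]
    A=p+s[0]*d;B=q+s[1]*e; return (A+B)/2,np.linalg.norm(A-B)
E
python3 - <<'E'
from h import *
S=[(293,158.5),(241.4,253),(339.5,277)]
for u in S+[(300,207)]: print('scene',plane('scene',*u,.125).round(4))
for u in [(407.9,213.7),(371,349),(231.7,310.8),(294,190),(351,263.5)]: print('side',plane('side',*u,.125).round(4))
print(tri(('scene',300,207),('side',351,263.5)))
# stud head, cover corners
print('lever tip side',plane('side',270+335/6.667,220+225/6.667,.125-.0155), 'scene',plane('scene',285+358/8.57,185+325/8.57,.1095))
for n,u,z in [('side',(215.5,428),.03),]: pass
print('roll top scene',plane('scene',312,315,.16),'side',plane('side',331,141,.16))
print('sprayer',tri(('scene',392,110),('side',205,368)),'sani top',tri(('scene',326,130),('side',317,383)))
E
```

```text
scene [0.3651 0.1528 0.125 ]
scene [ 0.4563 -0.0955  0.125 ]
scene [ 0.6259 -0.0313  0.125 ]
scene [0.4674 0.0536 0.125 ]
side [ 0.4481 -0.0928  0.125 ]
side [0.3576 0.1557 0.125 ]
side [0.5497 0.2296 0.125 ]
side [ 0.6408 -0.0179  0.125 ]
side [0.4632 0.0542 0.125 ]
(array([0.46496529, 0.05405175, 0.12320876]), np.float64(0.0029020417863217865))
lever tip side [0.52071043 0.05886329 0.1095    ] scene [0.52487878 0.06316452 0.1095    ]
roll top scene [ 0.64928661 -0.13244183  0.16      ] side [ 0.64639079 -0.13523041  0.16      ]
sprayer (array([0.48513948, 0.32879895, 0.19549628]), np.float64(0.010676228788524738)) sani top (array([0.38039615, 0.24597125, 0.14877222]), np.float64(0.0016036741541572068))
```

The fit gives a box centre near (0.503, 0.067) and a yaw of about 0.355 rad. The lever tip is near (0.522, 0.061, 0.11). I'll raise the arm, swing it over the box and shut the fingers.

Request:
drive_tool(motion=[[0,-4,0,-0.1,0.5],[2,-8,-1.5,-0.2,0],[5,-11,-4,-0.3,0],[8,-12,-7,-0.4,0],[11,-12,-10,-0.5,0],[14,-12,-12.5,-0.577,0],[17,-12,-15,-0.577,0],[20,-12,-18,-0.577,0]], force=20)

```text
t: 0.82
tcp_pos: [0.2832, 0.3719, 0.3386]
orientation: [[0.937, 0.0, -0.349], [0.349, 0.0, 0.937], [0.0, -1.0, 0.0]]
contact_force: [1.3, 0.5, 0.2]
opening: 0.0442
```

```bash
cat >> h.py <<'E'
def to(P,yaw=None):
    "shift (cm) and turn in tool axes needed from measured pose to TCP target P, tool x at yaw"
    o=get_obs();R=o['orientation'];s=R.T@(np.array(P)-o['tcp_pos'])*100
    cur=np.arctan2(R[1,0],R[0,0]); 
    print('t',round(o['t'],2),'tcp',o['tcp_pos'].round(4),'yaw',round(cur,4),'F',o['contact_force'].round(1),'open',round(o['opening'],4),'j',o['joints'].round(2))
    print('shift cm',s.round(2),'turn',None if yaw is None else round(-(yaw-cur),3))
E
python3 -c "
from h import *
to([.49,.06,.32],.355)"
```

```text
t 0.82 tcp [0.2832 0.3719 0.3386] yaw 0.3563 F [1.3 0.5 0.2] open 0.0442 j [ 0.81 -0.25  1.64 -0.    1.75 -1.12]
shift cm [  8.51   1.86 -36.44] turn 0.001
```

Request:
drive_tool(motion=[[1,0,-4,0,0],[2,0.2,-8,0,0],[3,0.5,-12,0,0],[4,0.8,-16,0,0],[5,1.1,-20,0,0],[6,1.4,-24,0,0],[7.3,1.6,-28,0,0],[8.5,1.8,-32,0,0]])

```text
t: 1.48
tcp_pos: [0.4737, 0.1015, 0.3205]
orientation: [[0.938, 0.0, -0.348], [0.348, 0.0, 0.938], [0.0, -1.0, 0.0]]
contact_force: [0.5, 1.2, -0.2]
opening: 0.0005
```

```bash
python3 -c "
from h import *
import cv2,pickle
ci=camera_info('wrist');im=capture('wrist');pickle.dump(ci,open('ci1.pkl','wb'))
cv2.imwrite('pics/w1.png',im[:,:,::-1])
to([.49,.06,.32],.355)"
```

```text
t 1.53 tcp [0.4768 0.0956 0.3191] yaw 0.3506 F [-2.  -5.7 -1.6] open 0.0004 j [ 0.1  -0.2   1.63 -0.    1.71 -1.83]
shift cm [ 0.02 -0.07 -3.8 ] turn -0.004
```

View pics/w1.png

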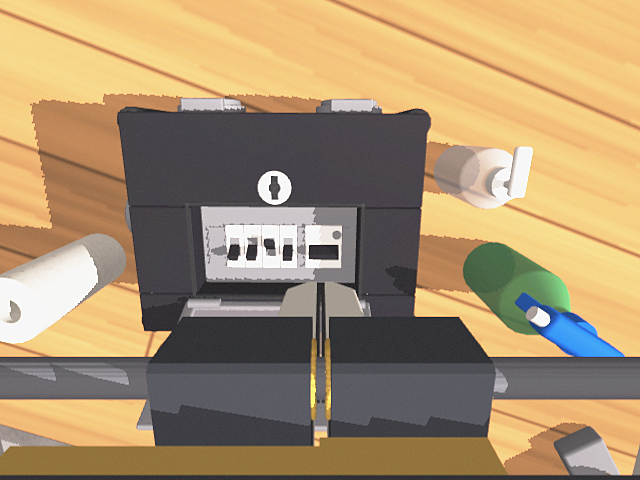

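The wrist view shows the keyhole plate at (274,187). The tripped lever tip is at (269,242) and stands alone toward the operator's side. The bottles and the roll are clear to either side.

```bash
python3 -c "
from h import *
import cv2,pickle
ci=pickle.load(open('ci1.pkl','rb'))
for u,v,z in [(274,187,.125),(121,113,.125),(427,113,.125),(269,242,.1095),(234,252,.1095),(252,253,.1095),(288,252,.1095)]:
    P=plane('wrist',u,v,z,ci); 
    y=.353;d=P-[.4650,.0540,0];c,s=np.cos(y),np.sin(y)
    print(u,v,P.round(4),'box',(d[0]*c+d[1]*s-.04).round(4),(-d[0]*s+d[1]*c).round(4))
im=cv2.imread('pics/w1.png');cv2.imwrite('pics/w1z.png',cv2.resize(im[170:310,180:380],(800,560),interpolation=cv2.INTER_CUBIC))
"
```

```text
274 187 [0.4648 0.0546 0.125 ] box -0.0399 0.0006
121 113 [ 0.4501 -0.0895  0.125 ] box -0.1036 -0.1295
427 113 [0.3584 0.1582 0.125 ] box -0.104 0.1346
269 242 [0.5202 0.0662 0.1095] box 0.016 -0.0076
234 252 [0.5419 0.0371 0.1095] box 0.0263 -0.0425
252 253 [0.5367 0.054  0.1095] box 0.0273 -0.0248
288 252 [0.5234 0.087  0.1095] box 0.0262 0.0108
```

View pics/w1z.png

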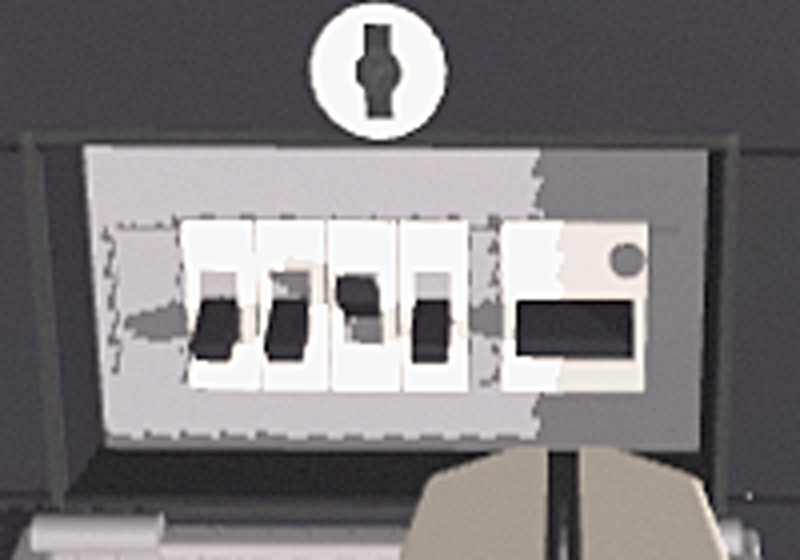

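```bash
cat >> h.py <<'E'
YAW=.353
def B(x,y,z): 
    c,s=np.cos(YAW),np.sin(YAW); return np.array([.4650+(x+.04)*c-y*s,.0543+(x+.04)*s+y*c,z])
def inbox(P):
    c,s=np.cos(YAW),np.sin(YAW);d=np.array(P)-B(0,0,0); return np.array([d[0]*c+d[1]*s,-d[0]*s+d[1]*c,P[2]])
E
python3 -c "
from h import *
to(B(-.006,-.008,.104),YAW);
ci=__import__('pickle').load(open('ci1.pkl','rb'))
for u,v in [(185+0,204),(362,204),(190,297),(274,187)]: print(inbox(plane('wrist',u,v,.125,ci)).round(4))
for n,u in [('scene',(230+552/3.333,145+0)),]: pass
# cover free edge corners: side z2
print([inbox(tri(('side',215+a/2.4,145+b/2.4),('scene',c,d))[0]).round(3) for a,b,c,d in [(140,12,398,148)]])
"
```

```text
t 1.53 tcp [0.4768 0.0956 0.3191] yaw 0.3506 F [-2.  -5.7 -1.6] open 0.0004 j [ 0.1  -0.2   1.63 -0.    1.71 -1.83]
shift cm [ 0.9  21.53 -4.19] turn -0.002
[-0.0244 -0.0816  0.125 ]
[-0.0246  0.0805  0.125 ]
[ 0.0674 -0.0848  0.125 ]
[-0.04    0.0003  0.125 ]
[array([ 0.108, -0.013,  0.308])]
```

Request:
drive_tool(motion=[[0.2,3,-1,0,0],[0.5,6,-2.5,0,0],[0.8,9,-4,0,0],[0.9,12,-4,0,0],[0.9,15,-4,0,0],[0.9,16,-4,0,0],[0.9,16,-4,0,0],[0.9,16,-4,0,0]])

```text
t: 2.2
tcp_pos: [0.4953, 0.0692, 0.1613]
orientation: [[0.937, -0.0, -0.348], [0.348, -0.0, 0.937], [-0.0, -1.0, 0.0]]
contact_force: [-1.0, 0.3, 0.3]
opening: 0.0004
```

```bash
python3 -c "
from h import *
import cv2
to(B(-.006,-.008,.104),YAW)
cv2.imwrite('pics/s2.png',capture('side')[120:370,190:430,::-1])
ci=camera_info('wrist');cv2.imwrite('pics/w2.png',capture('wrist')[:,:,::-1])
"
```

```text
t 2.2 tcp [0.4953 0.0692 0.1613] yaw 0.3555 F [-1.   0.3  0.3] open 0.0004 j [ 0.04 -0.11  1.83 -0.    1.42 -1.89]
shift cm [ 0.04  5.73 -1.15] turn 0.002
```

View pics/s2.png

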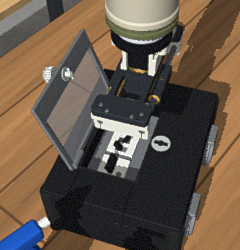

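View pics/w2.png

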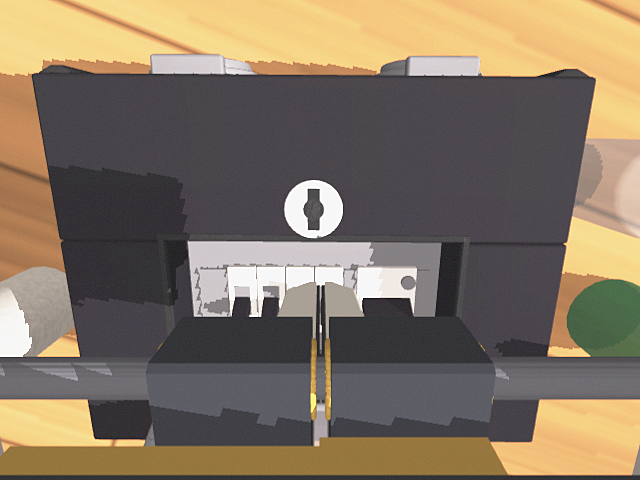

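The fingers are over the recess with the cover clear behind them. The keyhole is at (314,207). I'll shift sideways, then descend on the operator's side of the lever.

Request:
drive_tool(motion=[[0,0.5,-0.6,0,0],[0,1,-1.15,0,0],[0,2,-1.15,0,0],[0,3,-1.15,0,0],[0,4,-1.15,0,0],[0,5,-1.15,0,0],[0,5.7,-1.15,0,0],[0,5.7,-1.15,0,0]])

```text
t: 2.97
tcp_pos: [0.4977, 0.0584, 0.101]
orientation: [[0.938, -0.004, -0.348], [0.348, -0.0, 0.938], [-0.004, -1.0, 0.001]]
contact_force: [-0.5, -0.2, -0.5]
opening: 0.0005
```

```bash
python3 -c "
from h import *
to(B(.0155,-.008,.104),YAW)
"
```

```text
t 2.97 tcp [0.4977 0.0584 0.101 ] yaw 0.3553 F [-0.5 -0.2 -0.5] open 0.0005 j [ 0.01 -0.04  1.89  0.    1.3  -1.91]
shift cm [ 2.34 -0.31 -0.06] turn 0.002
```

Request:
drive_tool(motion=[[0.4,-0.2,0,0,0],[0.8,-0.2,0,0,0],[1.2,-0.2,0,0,0],[1.6,-0.2,0,0,0],[2.0,-0.2,0,0,0],[2.2,-0.2,0,0,0],[2.3,-0.2,0,0,0],[2.3,-0.2,0,0,0]])

```text
t: 3.63
tcp_pos: [0.5216, 0.0664, 0.1059]
orientation: [[0.938, 0.001, -0.348], [0.348, 0.0, 0.938], [0.001, -1.0, -0.0]]
contact_force: [-1.1, 0.7, 1.6]
opening: 0.0004
```

```bash
python3 -c "
from h import *
to(B(.0155,-.008,.104),YAW)
"
```

```text
t 3.63 tcp [0.5216 0.0664 0.1059] yaw 0.3553 F [-1.1  0.7  1.6] open 0.0004 j [ 0.03  0.01  1.82  0.    1.31 -1.9 ]
shift cm [-0.18  0.19  0.02] turn 0.002
```

Request:
drive_tool(motion=[[0.05,0.1,0,0,0],[0.1,0.1,0,0,0],[0.15,0.1,0,0,0],[0.2,0.1,0,0,0],[0.25,0.1,0,0,0],[0.3,0.1,0,0,0],[0.3,0.1,0,0,0],[0.3,0.1,0,0,0]])

```text
t: 4.3
tcp_pos: [0.5223, 0.0667, 0.1047]
orientation: [[0.938, -0.003, -0.348], [0.348, -0.001, 0.938], [-0.003, -1.0, 0.0]]
contact_force: [-10.4, -3.9, 10.2]
opening: 0.0003
```

```bash
python3 -c "
from h import *
to(B(.0155,-.008,.104),YAW)
"
```

```text
t 4.3 tcp [0.5223 0.0667 0.1047] yaw 0.355 F [-10.4  -3.9  10.2] open 0.0003 j [ 0.03  0.02  1.82 -0.    1.31 -1.9 ]
shift cm [-0.25  0.07  0.02] turn 0.002
```

The push met a stop at about 11 N. I'll back off, lift out and check.

Request:
drive_tool(motion=[[-0.4,0,0,0,0],[-0.6,-0.5,0,0,0],[-0.6,-3,0,0,0],[-0.6,-7,0,0,0],[-1,-11,0,0,0],[-2,-15,0,0,0],[-3,-18,0,0,0],[-4,-19,0,0,0]])

```text
t: 4.97
tcp_pos: [0.4879, 0.0535, 0.3012]
orientation: [[0.937, 0.009, -0.348], [0.348, 0.0, 0.937], [0.008, -1.0, -0.003]]
contact_force: [0.0, 0.2, 0.9]
opening: 0.0006
```

```bash
python3 -c "
from h import *
import cv2,pickle
ci=camera_info('wrist');w=capture('wrist');s=capture('side');c=capture('scene');pickle.dump(ci,open('ci2.pkl','wb'))
cv2.imwrite('pics/s3.png',s[:,:,::-1]);cv2.imwrite('pics/c3.png',c[:,:,::-1])
to(B(.165,-.045,.3),YAW)
w=cv2.resize(w[150:330,160:400],(400,300));s=cv2.resize(s[140:290,210:410],(400,300));c=cv2.resize(c[145:295,260:460],(400,300))
cv2.imwrite('pics/m3.png',np.vstack([np.hstack([w,s]),np.hstack([c,c*0])])[:,:,::-1])
"
```

```text
t 5.12 tcp [0.4868 0.0535 0.2958] yaw 0.355 F [ 0.6 -0.4 -0.4] open 0.0005 j [ 0.   -0.19  1.67  0.    1.67 -1.92]
shift cm [18.47 -0.35 -3.7 ] turn 0.002
```

View pics/m3.png

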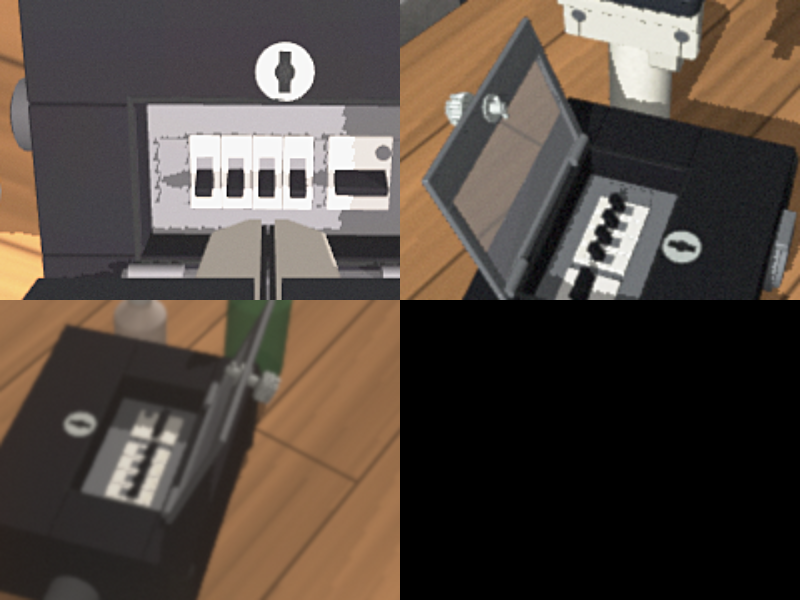

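All the levers are now in line. Next I'll measure the cover angle.

```bash
python3 -c "
from h import *
P,e=tri(('side',237.5,193.5),('scene',394,189));print('stud',inbox(P).round(4),e)
th=np.linspace(1.2,2.1,181)
for y,u in [(-.09,(273.5,150)),(.09,(222,231))]:
    E=np.array([B(.072+.128*np.cos(t)+.0*np.sin(t),y,.126+.128*np.sin(t)) for t in th])
    d=np.linalg.norm(proj('side',E)-u,axis=1);print(y,th[d.argmin()],d.min())
"
```

```text
stud [ 0.137  -0.0013  0.2228] 0.0012751628844577842
-0.09 1.24 2.710956295576994
0.09 1.2349999999999999 0.3969601693807468
```

The cover is at about 1.90 rad, with its free edge at box x 0.113, z 0.247. I'll go over it to behind its outer face at y = -45 mm, clear of the stud.

Request:
drive_tool(motion=[[2,-0.8,-1,0,0],[6,-0.8,-2.5,0,0],[10,-0.8,-3.7,0,0],[14,-0.8,-3.7,0,0],[17,-0.8,-3.7,0,0],[17,0,-3.7,0,0],[17,3,-3.7,0,0],[17,6,-3.7,0,0]])

```text
t: 5.78
tcp_pos: [0.6591, 0.0784, 0.2318]
orientation: [[0.937, -0.001, -0.348], [0.348, 0.0, 0.937], [-0.001, -1.0, 0.0]]
contact_force: [0.7, 0.5, 0.3]
opening: 0.0004
```

```bash
python3 -c "
from h import *
to(B(.12,-.045,.215),YAW)
"
```

```text
t 5.78 tcp [0.6591 0.0784 0.2318] yaw 0.3557 F [0.7 0.5 0.3] open 0.0004 j [ 0.04  0.3   1.27  0.    1.57 -1.89]
shift cm [-3.05  1.68 -0.04] turn 0.003
```

Request:
drive_tool(motion=[[-0.5,1,0,0,0],[-1.8,1.5,0,0,0],[-3.2,1.5,0,0,0],[-4.5,1.5,0,0,0],[-5.5,1.5,0,0,0],[-6.5,1.5,0,0,0],[-7.5,1.6,0,0,0],[-8,1.6,0,0,0]])

```text
t: 6.45
tcp_pos: [0.5819, 0.05, 0.2162]
orientation: [[0.938, -0.003, -0.348], [0.348, 0.0, 0.938], [-0.003, -1.0, 0.001]]
contact_force: [1.8, 0.8, -0.2]
opening: 0.0006
```

```bash
python3 -c "
from h import *
import cv2
to(B(.0507,-.045,.2167),YAW)
cv2.imwrite('pics/s4.png',cv2.resize(capture('side')[100:340,170:430],(650,600))[:,:,::-1])
"
```

```text
t 6.45 tcp [0.5819 0.05   0.2162] yaw 0.3552 F [ 1.8  0.8 -0.2] open 0.0006 j [-0.    0.09  1.53  0.    1.52 -1.93]
shift cm [-1.75 -0.05 -0.06] turn 0.002
```

View pics/s4.png

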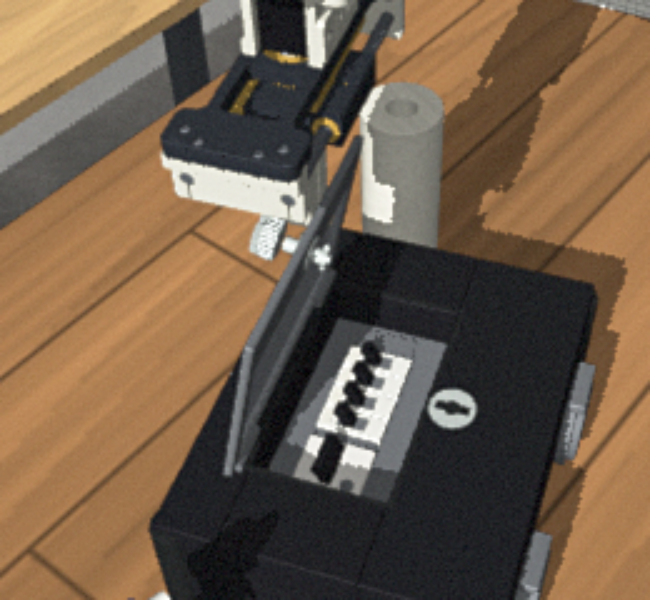

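The cover is following the fingers and is just short of upright. I'll continue along the arc.

Request:
drive_tool(motion=[[-1.2,0,0,0,0],[-2.4,0.3,0,0,0],[-3.4,0.8,0,0,0],[-4.4,1.3,0,0,0],[-5.4,2.2,0,0,0],[-6.3,3.1,0,0,0],[-7.1,4.3,0,0,0],[-7.8,5.5,0,0,0]])

```text
t: 7.17
tcp_pos: [0.5097, 0.0229, 0.1622]
orientation: [[0.938, -0.001, -0.348], [0.348, 0.0, 0.938], [-0.001, -1.0, 0.0]]
contact_force: [-0.2, -0.1, 0.1]
opening: 0.0005
```

```bash
python3 -c "
from h import *
import cv2
to(B(-.0155,-.045,.132),YAW)
cv2.imwrite('pics/s5.png',cv2.resize(capture('side')[100:340,170:430],(650,600))[:,:,::-1])
"
```

```text
t 7.17 tcp [0.5097 0.0229 0.1622] yaw 0.3552 F [-0.2 -0.1  0.1] open 0.0005 j [-0.06 -0.08  1.81  0.    1.42 -1.98]
shift cm [-0.66  3.02 -0.01] turn 0.002
```

View pics/s5.png

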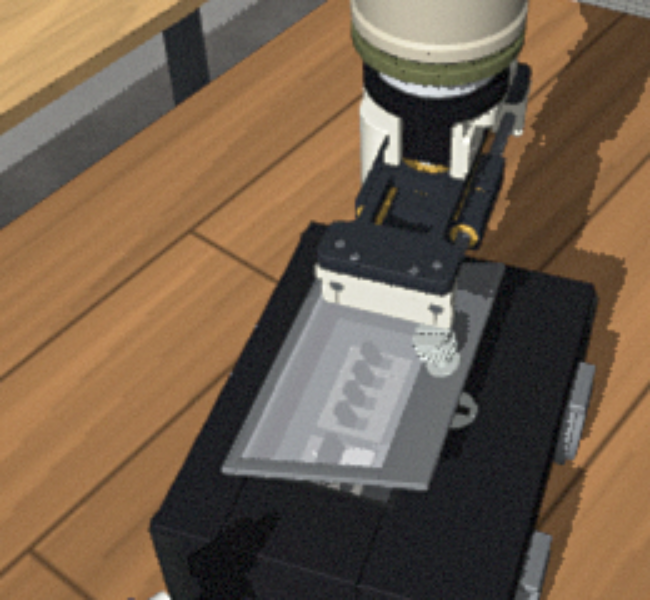

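The cover is at about 0.3 rad with the stud over the keyhole. I'll keep pressing down to shut.

Request:
drive_tool(motion=[[-0.2,0.6,0,0,0],[-0.4,1.2,0,0,0],[-0.6,1.8,0,0,0],[-0.6,2.3,0,0,0],[-0.6,2.7,0,0,0],[-0.6,3.0,0,0,0],[-0.6,3.1,0,0,0],[-0.6,3.2,0,0,0]])

```text
t: 7.88
tcp_pos: [0.5048, 0.0209, 0.1323]
orientation: [[0.938, -0.0, -0.348], [0.348, -0.0, 0.938], [-0.0, -1.0, 0.0]]
contact_force: [-6.1, -0.4, 11.9]
opening: 0.0006
```

```bash
python3 -c "
from h import *
import cv2
to(B(-.0155,-.045,.132),YAW)
cv2.imwrite('pics/s6.png',cv2.resize(capture('side')[100:340,170:430],(650,600))[:,:,::-1])
"
```

```text
t 7.88 tcp [0.5048 0.0209 0.1323] yaw 0.3553 F [-6.1 -0.4 11.9] open 0.0006 j [-0.06 -0.07  1.85 -0.    1.36 -1.99]
shift cm [-0.13  0.03  0.01] turn 0.002
```

View pics/s6.png

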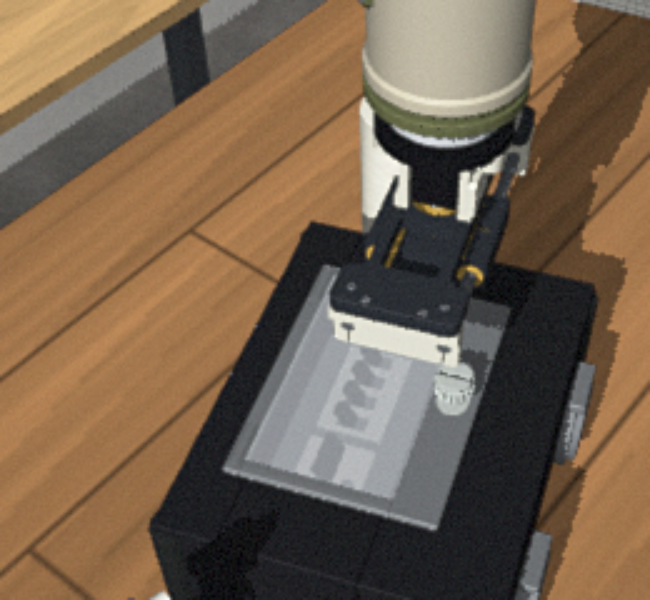

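The cover is shut under 12 N. I'll lift, shift toward the stud, open partway and look.

Request:
drive_tool(motion=[[0,-0.5,0,0,0],[0,-3,0,0,0],[0,-6,1,0,0.2],[0,-9,2.5,0,0.5],[0,-9,4,0,0.5],[0,-9,4.5,0,0.5],[0,-9,4.5,0,0.5],[0,-9,4.5,0,0.5]])

```text
t: 8.6
tcp_pos: [0.4886, 0.0629, 0.2206]
orientation: [[0.937, -0.002, -0.348], [0.348, -0.0, 0.937], [-0.002, -1.0, 0.0]]
contact_force: [0.1, -0.2, 0.5]
opening: 0.0358
```

```bash
python3 -c "
from h import *
import cv2,pickle
ci=camera_info('wrist');pickle.dump(ci,open('ci4.pkl','wb'));w=capture('wrist')
to(B(-.04,0,.1475),YAW)
cv2.imwrite('pics/w7.png',w[:,:,::-1])
"
```

```text
t 8.65 tcp [0.4886 0.0626 0.2203] yaw 0.3555 F [0.  0.  0.5] open 0.04 j [ 0.02 -0.16  1.77 -0.    1.53 -1.9 ]
shift cm [-2.48  7.29  0.04] turn 0.002
```

View pics/w7.png

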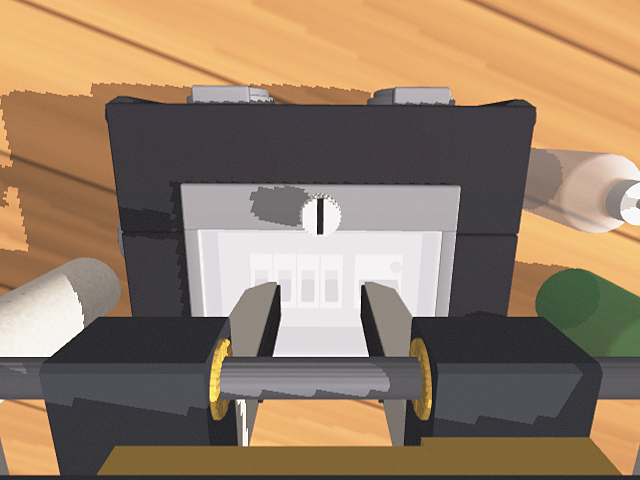

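The cover lies flat. The stud head is at (321,214) with its slot pointing to the hinge.

```bash
python3 -c "
from h import *
import pickle
ci=pickle.load(open('ci4.pkl','rb'))
P=plane('wrist',321,213.5,.1585,ci);print(P,inbox(P))
b=inbox(P);to(B(b[0],b[1],.1475),YAW)
"
```

```text
[0.46278461 0.05457456 0.1585    ] [-0.04198386  0.00102352  0.1585    ]
t 8.65 tcp [0.4886 0.0626 0.2203] yaw 0.3555 F [0.  0.  0.5] open 0.04 j [ 0.02 -0.16  1.77 -0.    1.53 -1.9 ]
shift cm [-2.68  7.29  0.14] turn 0.002
```

Request:
drive_tool(motion=[[-1.5,0.5,0,0,0.5],[-2.6,1,0.1,0,0.5],[-2.6,3,0.1,0,0.5],[-2.6,5,0.1,0,0.5],[-2.6,6.5,0.1,0,0.5],[-2.6,7,0.1,0,0.5],[-2.6,7,0.1,0,0.5],[-2.6,7,0.1,0,0.5]])

```text
t: 9.32
tcp_pos: [0.4642, 0.0545, 0.1515]
orientation: [[0.938, -0.001, -0.347], [0.347, -0.0, 0.938], [-0.001, -1.0, 0.0]]
contact_force: [1.2, 0.2, -0.4]
opening: 0.0464
```

```bash
python3 -c "
from h import *
import cv2
to(B(-.041,.0005,.1475),YAW)
w=capture('wrist');s=capture('side')
cv2.imwrite('pics/w8.png',np.hstack([cv2.resize(w[150:390,200:440],(400,400)),cv2.resize(s[180:320,290:430],(400,400))])[:,:,::-1])
"
```

```text
t 9.32 tcp [0.4642 0.0545 0.1515] yaw 0.3547 F [ 1.2  0.2 -0.4] open 0.0464 j [ 0.01 -0.19  1.93 -0.    1.41 -1.92]
shift cm [-0.04  0.4   0.  ] turn 0.002
```

View pics/w8.png

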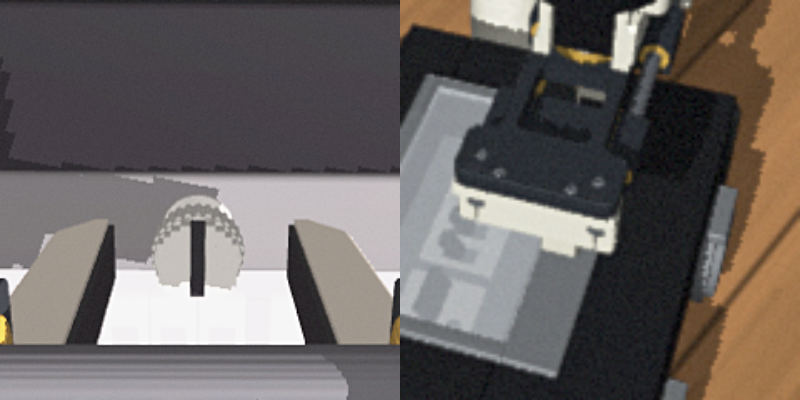

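The fingers straddle the head evenly. I'll lower 3 mm and grip.

Request:
drive_tool(motion=[[0,0.2,0,0,0.5],[0,0.3,0,0,0.4],[0,0.3,0,0,0.2],[0,0.3,0,0,0],[0,0.3,0,0,0],[0,0.3,0,0,0],[0,0.3,0,0,0],[0,0.3,0,0,0]], force=45)

```text
t: 10.08
tcp_pos: [0.4648, 0.0541, 0.1489]
orientation: [[0.938, 0.001, -0.347], [0.347, -0.002, 0.938], [0.0, -1.0, -0.002]]
contact_force: [2.2, -5.7, -0.5]
opening: 0.0219
```

```bash
python3 -c "
from h import *
to(B(-.041,.0005,.1375),YAW)"
```

```text
t 10.08 tcp [0.4648 0.0541 0.1489] yaw 0.3549 F [ 2.2 -5.7 -0.5] open 0.0219 j [ 0.01 -0.19  1.93 -0.    1.4  -1.92]
shift cm [-0.08  1.14  0.07] turn 0.002
```

Request:
drive_tool(motion=[[0,0.2,0,0,0],[0,0.4,0,0,0],[0,0.6,0,0,0],[0,0.8,0,0,0],[0,1.0,0,0,0],[0,1.1,0,0,0],[0,1.1,0,0,0],[0,1.1,0,0,0]], force=55)

```text
t: 10.75
tcp_pos: [0.465, 0.0541, 0.139]
orientation: [[0.938, 0.001, -0.347], [0.347, -0.001, 0.938], [0.001, -1.0, -0.002]]
contact_force: [-2.8, -5.1, 8.9]
opening: 0.0223
```

```bash
python3 -c "
from h import *
to(B(-.041,.0005,.1375),YAW)"
```

```text
t 10.75 tcp [0.465  0.0541 0.139 ] yaw 0.3549 F [-2.8 -5.1  8.9] open 0.0223 j [ 0.01 -0.18  1.94 -0.    1.38 -1.92]
shift cm [-0.1   0.15  0.07] turn 0.002
```

The stud is pressed in about 9.9 mm at 9 N, as the spring predicts. Now I'll turn it clockwise.

Request:
drive_tool(motion=[[0,0.08,0,0.06,0],[0,0.08,0,0.16,0],[0,0.08,0,0.28,0],[0,0.08,0,0.4,0],[0,0.08,0,0.5,0],[0,0.08,0,0.62,0],[0,0.08,0,0.74,0],[0,0.08,0,0.84,0]])

```text
t: 11.42
tcp_pos: [0.4651, 0.0543, 0.1384]
orientation: [[0.882, 0.002, 0.472], [-0.472, -0.001, 0.882], [0.002, -1.0, -0.0]]
contact_force: [-2.7, -4.5, 10.1]
opening: 0.0217
```

```bash
python3 -c "
from h import *
to(B(-.041,.0005,.138),YAW-1.57);print(get_obs()['ft_torque'])"
```

```text
t 11.42 tcp [0.4651 0.0543 0.1384] yaw -0.4912 F [-2.7 -4.5 10.1] open 0.0217 j [ 0.01 -0.18  1.94 -0.    1.38 -1.07]
shift cm [-0.11  0.04 -0.04] turn 0.726
[-0.84754175  0.55746782 -0.02730286]
```

Request:
drive_tool(motion=[[0,0,0,0.1,0],[0,0,0,0.22,0],[0,0,0,0.34,0],[0,0,0,0.46,0],[0,0,0,0.58,0],[0,0,0,0.68,0],[0,0,0,0.74,0],[0,0,0,0.74,0]])

```text
t: 12.08
tcp_pos: [0.4653, 0.0544, 0.1384]
orientation: [[0.335, 0.002, 0.942], [-0.942, -0.001, 0.335], [0.002, -1.0, 0.002]]
contact_force: [-3.3, -4.7, 10.2]
opening: 0.0221
```

```bash
python3 -c "
from h import *
import cv2
to(B(-.041,.0005,.138),YAW-1.57);print(get_obs()['ft_torque'])
w=capture('wrist')
cv2.imwrite('pics/w9.png',cv2.resize(w[150:390,200:440],(500,500))[:,:,::-1])"
```

```text
t 12.08 tcp [0.4653 0.0544 0.1384] yaw -1.2291 F [-3.3 -4.7 10.2] open 0.0221 j [ 0.01 -0.18  1.94 -0.    1.38 -0.33]
shift cm [-0.05  0.04 -0.13] turn -0.012
[-0.86166308  0.50268522 -0.06759206]
```

View pics/w9.png

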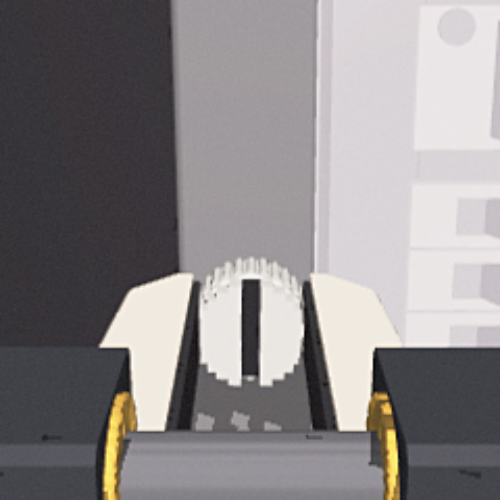

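The slot turned with the gripper and now runs along the edge. I'll let it rise into the catch, then release and lift.

Request:
drive_tool(motion=[[0,-0.1,0,0,0],[0,-0.25,0,0,0],[0,-0.35,0,0,0],[0,-0.35,0,0,0.1],[0,-0.35,0,0,0.4],[0,-0.35,0,0,0.5],[0,-0.35,0,0,0.5],[0,-0.35,0,0,0.5]])

```text
t: 12.8
tcp_pos: [0.4642, 0.0551, 0.14]
orientation: [[0.339, -0.001, 0.941], [-0.941, 0.0, 0.339], [-0.001, -1.0, -0.0]]
contact_force: [-0.1, -0.1, 0.9]
opening: 0.0434
```

Request:
drive_tool(motion=[[0,-0.35,0,0,0.5],[0,-0.35,0,0,0.5],[0,-2,0,0,0.5],[0,-4,0,0,0.5],[0,-7,0,0,0.5],[0,-10,0,0,0.5],[0,-12,0,0,0.5],[0,-12,0,0,0.5]])

```text
t: 13.47
tcp_pos: [0.4668, 0.055, 0.266]
orientation: [[0.339, 0.008, 0.941], [-0.941, 0.0, 0.339], [0.003, -1.0, 0.008]]
contact_force: [1.3, -0.4, 0.6]
opening: 0.0467
```

```bash
python3 -c "
from h import *
import cv2
to(B(-.041,.0005,.138),YAW)
w=capture('wrist');s=capture('side');c=capture('scene')
cv2.imwrite('pics/w10.png',np.vstack([np.hstack([cv2.resize(w,(400,300)),cv2.resize(s[170:320,260:460],(400,300))]),np.hstack([cv2.resize(c[145:295,230:430],(400,300)),cv2.resize(c,(400,300))])])[:,:,::-1])"
```

```text
t 13.47 tcp [0.4668 0.055  0.266 ] yaw -1.2246 F [ 1.3 -0.4  0.6] open 0.0467 j [ 0.01 -0.25  1.77  0.    1.62 -0.34]
shift cm [-0.07 12.8  -0.39] turn -1.578
```

View pics/w10.png

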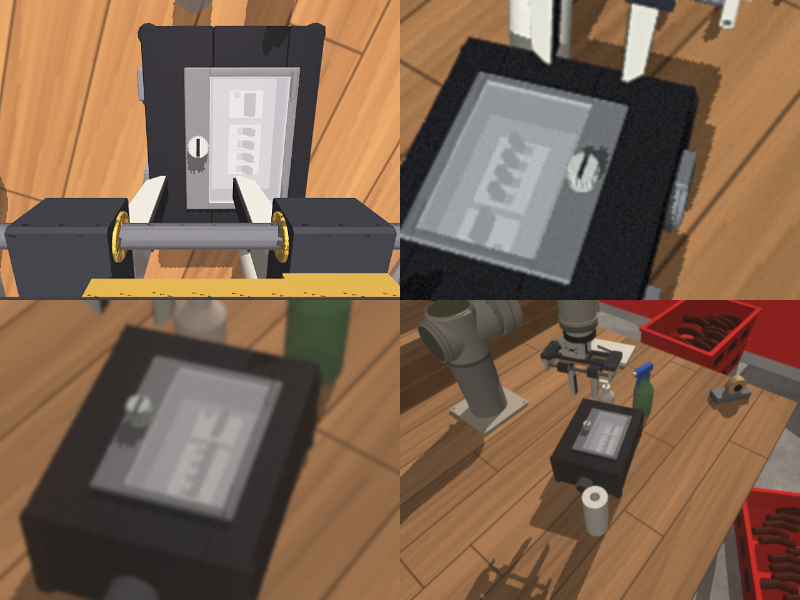

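The cover looks flat, with the slot along the edge and everything standing. I'll check the stud's angle and height numerically.

```bash
python3 -c "
from h import *
import cv2,pickle
ci=camera_info('wrist');pickle.dump(ci,open('ci5.pkl','wb'));w=capture('wrist');s=capture('side')
cv2.imwrite('pics/s11.png',s[:,:,::-1]);cv2.imwrite('pics/w11.png',w[:,:,::-1])
cv2.imwrite('pics/w11z.png',np.hstack([cv2.resize(w[205:275,280:350],(400,400),interpolation=2),cv2.resize(s[230:280,325:375],(400,400),interpolation=2)])[:,:,::-1])
to(B(0,0,.3))"
```

```text
t 13.72 tcp [0.4636 0.0549 0.2587] yaw -1.2248 F [-0.3 -0.3 -0.4] open 0.0468 j [ 0.01 -0.25  1.78  0.    1.61 -0.34]
shift cm [ 0.07 -4.14  4.1 ] turn None
```

View pics/w11z.png

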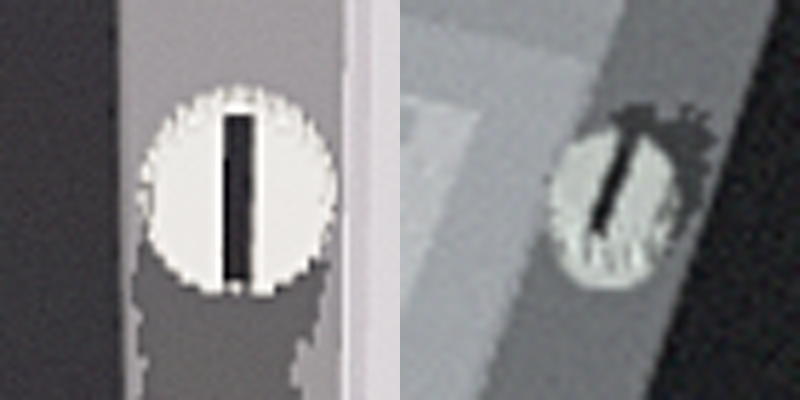

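```bash
python3 -c "
from h import *
import pickle
ci=pickle.load(open('ci5.pkl','rb'))
p,d=ray('wrist',321.65,239.6,ci);q,e=ray('side',351.5,252.7)
s=np.linalg.lstsq(np.c_[d,-e],q-p,rcond=None)[0];A=p+s[0]*d;Bq=q+s[1]*e
print(inbox((A+Bq)/2),np.linalg.norm(A-Bq))
a=plane('wrist',321.4,225.2,.1525,ci);b=plane('wrist',321.2,254.5,.1525,ci);v=inbox(b)-inbox(a);print('slot angle to box x',np.arctan2(v[1],v[0]))
# cover corner edges check
for n,u in [('scene',(0,0))]: pass
"
```

```text
[-0.0402631   0.00056281  0.15158644] 0.0018072487057182935
slot angle to box x -1.5842550593543812
```

```bash
python3 -c "
from cell import *
print(get_obs()['contact_force']);print(finish_job())"
```

```text
[-0.27323094 -0.342393   -0.36387136]
the job is handed in; nothing more can be done
None
```

The job is handed in, at about 13.8 s on the robot's clock. The interface gave no verdict, so the results below rest on my own checks.

- **Lever:** I found the tripped breaker at y = -9 mm and pushed its lever over with shut fingers until it met a stop at about 11 N. A wrist picture before the cover was shut showed all the levers in line.
- **Cover:** I swung it shut from behind, keeping clear of the stud, and pressed it down with about 12 N. The last pictures show it lying flat.
- **Stud:** I gripped it, pressed it in about 10 mm (10 N), turned it clockwise, let it rise and released it.
    - **Angle:** the slot measured 1.58 rad from the box's x axis.
    - **Height:** the top measured about 151.6 mm above the counter. I expected 152.5 mm in the catch and 158.5 mm unlocked, so it agrees with the catch to about 1 mm. The two camera rays missed each other by 1.8 mm.
- **Surroundings:** I did not re-measure the bystanders. The last pictures show them standing, and the arm was not brought near them. The open gripper hung about 12 cm above the cover at hand-in, touching nothing.

No check failed. The box position differed by about 4 mm between the two fixed cameras, and the wrist view settled it.

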